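# Open a jar of ferrules at the swap-meet table

### The arm

A 7-joint arm with a two-finger parallel gripper is mounted at the origin on the work surface. World frame = base frame: x ahead of the robot, y to its left, z up, the work surface at z = 0. Lengths are in m, angles in rad, forces in N, time in s.
With the tool pointing down it reaches from about 0.4 to 0.925 m from the base axis. Payload 4.1 kg.
Tool frame: the origin (TCP) lies between the finger pads; the fingertips stand 25 mm ahead of it and the grasp point (between the pads) lies 6 mm ahead of it; z points along the fingers, y is the line along which they close (so a half turn about z gives the same grasp; the last joint's range is limited). The gripper opens to 85 mm and grips with 20 to 120 N. Pads are 22 mm wide; open, the fingers measure 114 mm over their backs; the gripper's body (76 mm by 85 mm) begins 54 mm behind the grasp point. The pads swing forward as they close: fully open they stand 13 mm farther back than shut.
Start: joints at [1.027, 0.398, 0.045, 1.537, -0.019, 1.207, -0.051], TCP at [0.28, -0.587, 0.256] pointing down, gripper open.
Joint ranges: [-2.82, 2.82], [-0.49, 2.23], [-1.37, 1.46], [0, 2.46], [-1.36, 4.5], [0.23, 2], [-2.94, 2.94]. Speed limits (rad/s): [2.57, 2.57, 3.14, 3.14, 3.14, 3.14, 3.14].

### API

Orientations are given as a rotation vector (axis times angle).
In Python, from bench import r, eyes, finder gives the robot as it stands.
- The arm moves only by the shell command python3 -m inch 'ROWS' [FORCE]. ROWS is JSON, a list of rows, each a list of 7 numbers: the shift along the tool's x, y, z in mm, then the turn, a rotation vector about the tool's x, y, z in rad, then the closure, from 0 (fully open) to 1 (shut). A call has 1 to 20 rows; each row is the pose to reach, as a shift and turn from the pose commanded when the call began, along the tool's axes at that moment; what a row does not reach only later rows make up. A row lasts 1/8 s, in which the tool goes at most 62.5 mm and 10.7 degrees, less where a joint would pass 70% of its speed; a pose out of reach is approached as far as the arm can. A call with a gripper value outside its range is refused whole. The fingers move at their own pace and stop on an object; FORCE is the grip in N (left out, the last holds). Time passes only in rows, so rows that repeat a pose let the fingers close. It gives the time, the measured TCP pose, the force, the opening and the grip force at its end, in the units of the state.
- r.observe(): the state, without advancing time (a new reading comes with each control period).
- eyes.get_image(name): name is "side" or "top" or "wrist"; returns a dict with "color" (384x512x3 uint8, red, green, blue), "depth" (384x512 float32, m along the optical axis (not along the pixel's ray), 0 where there is no reading), "intrinsics" (3x3 intrinsics, pixels), "T" (4x4, takes a point from camera to world coordinates); the wrist camera has in their place "tool_from_camera" (4x4, takes a point from camera to tool coordinates, whose origin is the TCP and whose axes are the flange's). Camera axes: x right, y up, looking along -z (the intrinsics and any distortion apply to the point x, -y, -z); pixel columns grow to the right and rows downward; lengths in m; the calibration is good to about 2 mm. The wrist camera is an equidistant fisheye: a pixel r from the principal point sees the ray r / f radians off the axis. A picture is of the moment at which its call begins: read the wrist's pose just before it.
- r.sign_off(): hands the job in; it is judged then, once.
Trained networks look in a picture, given as the dict that the camera call returned (one of the last four; its "shot" number tells which), for a name from the list of things; names that differ only in an ending like _2 or _b are one class to them, and where a whole thing is asked for, a point or a joint stands for the part that bears it (a point fixed in the world has none). Each returns a list of dicts, best first, with "conf" (0 to 1); they miss things now and then, are a little off and sometimes report something else, mostly with a low value. They report only what shows in the picture. A call takes as long as a camera call. They do not tell look-alikes from the thing itself.
- finder.recognise(thing, picture): "centre" ([x, y, z] in m, in world coordinates, good to about 4 mm: the middle of the surface that is visible of it).
- finder.pinpoint(thing, picture): "centre" ([x, y, z] in m, in world coordinates, good to about 4 mm: a listed point, or the origin of a listed thing).
The state is a dict: "clock": time; "q": joint angles; "joint_vel": joint speeds; "joint_efforts": joint torques, N m; "position": TCP position; "tcp_rot": TCP orientation; "ft_force": force on the tool from outside, world axes, zero at the start; "moment": the same for the moment, N m; "grip_width": finger opening in m; "finger_force": force on a finger pad.
Only numpy, scipy, OpenCV 4.12 (cv2) and the standard library are available. Lean on these libraries where they do the work, as an engineer would, in place of code of your own. Each camera call takes 0.05 s, during which the arm holds its last target. There are 200 camera calls.

### The job

Open the square glass jar of ferrules so a buyer can look inside. First lower the jar, upright and with its cap on, into the square pocket of the wooden holder, fully down (do not drop it), so that the holder braces it; then unscrew the tight cap anticlockwise, only until its thread lets go (barely a quarter turn), and lift the cap straight up without turning it on. Finish while still holding the cap level, about two to three centimetres clear above the jar's mouth, with the jar left standing in the holder and the other goods not disturbed.

Things in the scene. Friction and masses are not known exactly. Their poses are not given: they have to be found in the camera images.
- jar_mid (a point): Centre of the body of a clear glass jar (0.3 to 0.55 kg with its cap): an upright square block 58 x 58 mm, 68 mm tall, this point 34 mm above its underside; z up, x and y square to the flat sides. Round neck above it, 45 mm in diameter; capped, the jar is 106.5 mm tall and can be carried by the cap. Stands loose on the table at first, and there would turn along with the cap.
- jar_mouth (a point): Centre of the jar's mouth at the rim, 101.5 mm above the jar's underside; axes as the jar's. The neck has three short thread runs and a sprung rubber seal that lifts the freed cap up to 3 mm. Angle of the cap's x axis, anticlockwise from above, from the jar's x axis: 0 to 0.15 rad at the start; lugs free from about 1.0 to 1.6 rad, where they meet a stop.
- cap_mid (a point): Centre of the round dark steel screw cap, 62 mm in diameter, 25 mm tall (12.5 mm above and below this point), ribbed, z up. Screwed on, this point is 94 mm above the jar's underside and the cap's lower edge 13.5 mm above the jar's body. Takes 0.3 to 0.7 N m to turn; lifts straight off once its three inner lugs are free of the thread runs; lifted sooner, the jar comes up with it.
- pocket_floor (a point): Centre of the floor of the square pocket in the wooden holder, a 104 x 104 x 32 mm block fixed to the table. Pocket 63 x 63 mm (2.5 mm room on each side of the jar, which fits any of four ways round and can twist up to 0.09 rad either way in it), 26 mm deep, mouth bevelled 4 mm; the floor is 6 mm above the table. z up, x and y square to the pocket's sides.
- meter: Bystander: black panel meter with a white dial, 70 x 90 x 80 mm, origin at the centre of its underside. Leave alone.
- transformer: Bystander: dark steel transformer, 66 x 75 x 63 mm, origin at the centre of its underside. Leave alone.
- spool: Bystander: spool of copper wire, 72 mm in diameter, 55 mm tall, origin at the centre of its underside. Leave alone.
Mind the look-alikes: they are no part of the job. Leave any pink or yellow look-alike of the part that bears cap_mid alone.

How it is judged:
By the outcome, as a careful person would: the job done as asked, in the order asked, and still so for the second after the job is handed in, while the arm keeps its last pose, push and grip.
It also fails if it takes over 54 s, if anything falls off the work surface, if the arm or the gripper's body presses on something with over 40 N, if the wrist force passes 120 N, or if a joint passes its speed limit or range.

## Working session

There is one attempt and no reset: what is moved stays moved. The work goes in short steps, Python scripts to look and compute and a shell command to move; the robot and the scene stay as the last step left them, time stands still between calls to the robot, and variables do not carry over. Pictures are saved under pics/ and viewed, at most 10 in all, crops included, and the job is handed in when it is done.

```bash
mkdir -p pics; ls
cat > h.py <<'E'
import numpy as np, cv2
from bench import r, eyes, finder
def save(im,name,crop=None,s=1):
    c=im["color"][:,:,::-1]
    if crop: c=c[crop[1]:crop[3],crop[0]:crop[2]]
    cv2.imwrite("pics/"+name,cv2.resize(c,None,fx=s,fy=s,interpolation=cv2.INTER_CUBIC))
def pix(im,p):
    q=np.linalg.inv(im["T"])@np.r_[p,1]; k=im["intrinsics"]
    return (k[0,0]*q[0]/-q[2]+k[0,2], k[1,1]*-q[1]/-q[2]+k[1,2])
def world(im):
    k=im["intrinsics"];d=im["depth"];v,u=np.mgrid[:d.shape[0],:d.shape[1]]
    P=np.stack([(u-k[0,2])/k[0,0]*d,-(v-k[1,2])/k[1,1]*d,-d,np.ones_like(d)],-1)
    return (P@im["T"].T)[...,:3]
E
python3 - <<'E'
from h import *
np.set_printoptions(precision=4,suppress=True)
s=r.observe(); print(s["clock"],s["position"],s["tcp_rot"],s["ft_force"],s["grip_width"])
t=eyes.get_image("top");sd=eyes.get_image("side")
save(t,"top.png",s=1.5);save(sd,"side.png",s=1.5)
for n,im in(("top",t),("side",sd)):
  for th in["jar_mid","jar_mouth","cap_mid","pocket_floor","meter","transformer","spool"]:
    for o in finder.pinpoint(th,im)[:4]: print(n,th,round(o["conf"],2),np.array(o["centre"]),np.round(pix(im,o["centre"])))
E
```

```text
pics
0.0 [ 0.2794 -0.5862  0.2553] [-3.0623 -0.6927  0.0009] [ 0.2761  0.0798 -0.5987] 0.0854712343488432
top jar_mid 0.67 [0.5008 0.2284 0.031 ] [179. 230.]
top jar_mouth 0.52 [0.5017 0.2259 0.1042] [174. 231.]
top cap_mid 0.97 [0.3988 0.2482 0.0158] [173. 268.]
top cap_mid 0.9 [0.5074 0.2237 0.0912] [176. 228.]
top cap_mid 0.63 [0.6147 0.2381 0.0109] [176. 187.]
top cap_mid 0.56 [0.4886 0.3214 0.0111] [146. 235.]
top pocket_floor 0.87 [ 0.5214 -0.1587  0.0114] [326. 219.]
top transformer 0.58 [0.7718 0.0144 0.0008] [259. 128.]
top spool 0.61 [ 0.7446 -0.2267  0.0025] [348. 136.]
side jar_mid 0.78 [0.5097 0.2316 0.035 ] [216. 272.]
side jar_mid 0.72 [0.7665 0.0104 0.0011] [200. 188.]
side jar_mouth 0.58 [0.5062 0.2266 0.103 ] [217. 251.]
side cap_mid 0.87 [0.4909 0.3199 0.0125] [195. 310.]
side cap_mid 0.82 [0.6151 0.24   0.0105] [181. 259.]
side cap_mid 0.79 [0.4002 0.2466 0.0078] [251. 310.]
side cap_mid 0.75 [0.5036 0.2225 0.0939] [219. 253.]
side pocket_floor 0.76 [ 0.5263 -0.1575  0.0049] [300. 190.]
side meter 0.69 [0.7666 0.203  0.004 ] [150. 224.]
side transformer 0.89 [0.7677 0.0133 0.0016] [199. 188.]
```

View pics/top.png

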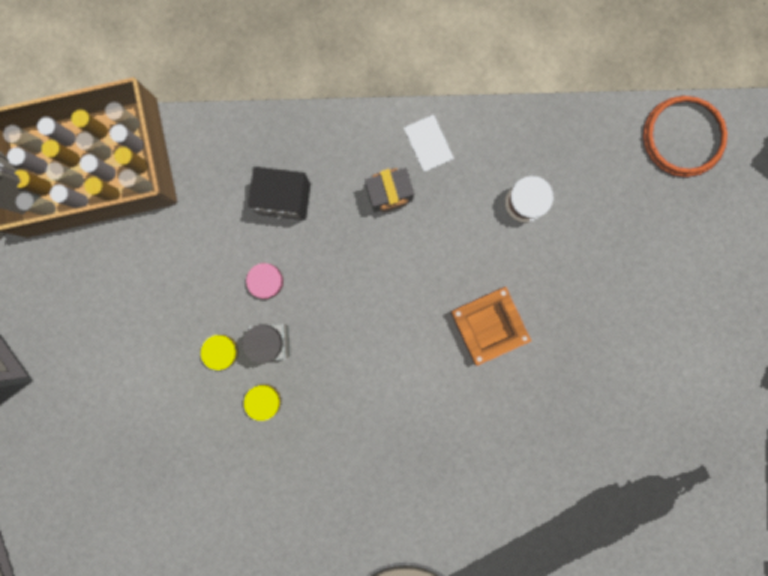

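View pics/side.png

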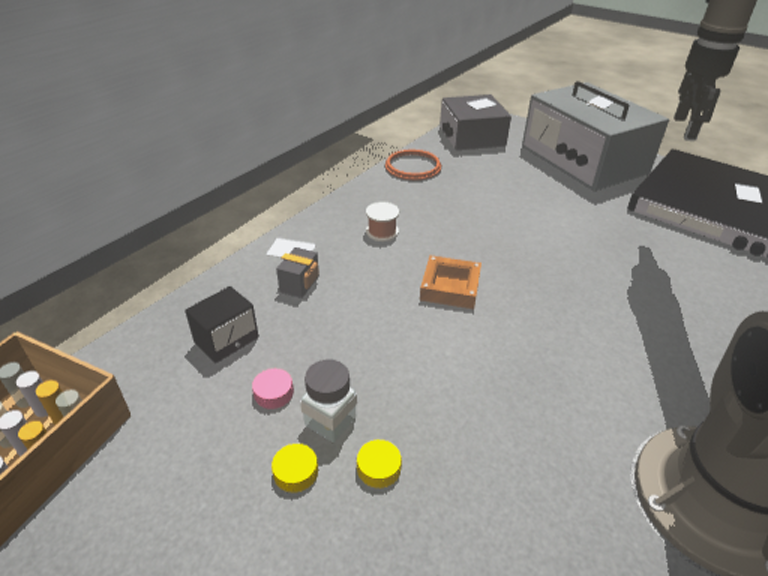

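Candidates for the cap, in the 1.5x top picture: pink (264,281), yellow (218,352), yellow (262,403), and the dark cap on the square jar (263,345). By the description the dark cap on the jar is the right one. Next I'll check it in a close crop and measure the yaws.

Run:
```python
from h import *
np.set_printoptions(precision=4,suppress=True)
t=eyes.get_image("top");sd=eyes.get_image("side")
a=cv2.resize(t["color"][195:265,140:215],(600,560),interpolation=cv2.INTER_CUBIC)
save(sd,"sc.png",(170,220,280,330),5)
for n,im in(("top",t),("side",sd)):
  W=world(im);P=W.reshape(-1,3)
  for nm,c,lo,hi,R in(("holder",(.524,-.158),.026,.038,.085),("cap",(.505,.224),.098,.115,.05),("body",(.505,.226),.012,.064,.05)):
    m=(np.hypot(*(P[:,:2]-c).T)<R)&(P[:,2]>lo)&(P[:,2]<hi);q=P[m]
    if len(q)<10: print(n,nm,len(q));continue
    rc=cv2.minAreaRect((q[:,:2]*1000).astype(np.float32)); print(n,nm,len(q),rc,np.median(q[:,2]),q[:,:2].min(0),q[:,:2].max(0))
s=r.observe();print(s["clock"]);w=eyes.get_image("wrist");print(w["intrinsics"],w["tool_from_camera"])
```

```text
top holder 1040 ((526.755859375, -158.61886596679688), (104.10643005371094, 104.63654327392578), 23.423812866210938) 0.03190577796560223 [ 0.4599 -0.2248] [ 0.5939 -0.0913]
top cap 524 ((506.67645263671875, 224.5449981689453), (59.350460052490234, 60.87117385864258), 89.65943908691406) 0.10755910628573889 [0.4762 0.1948] [0.5371 0.2542]
top body 85 ((506.4670104980469, 224.12557983398438), (58.55759048461914, 57.633182525634766), 1.2107185125350952) 0.04332988990489195 [0.4766 0.1949] [0.5362 0.2523]
side holder 537 ((525.8043212890625, -157.4324493408203), (103.96515655517578, 109.65929412841797), 23.228713989257812) 0.02898938541678997 [ 0.4595 -0.2251] [ 0.5952 -0.0906]
side cap 582 ((504.1614990234375, 226.4919891357422), (61.24280548095703, 62.64936828613281), 30.396432876586914) 0.10511136023020645 [0.4731 0.1947] [0.5346 0.2577]
side body 548 ((504.543701171875, 227.1757354736328), (60.65157699584961, 59.4309196472168), 3.005160093307495) 0.04063025039621271 [0.4738 0.196 ] [0.5334 0.2574]
0.9
[[297.3186   0.     258.8982]
 [  0.     297.3186 196.0796]
 [  0.       0.       1.    ]] [[-0.0001  0.9578  0.2873  0.0748]
 [ 1.      0.      0.0004  0.0002]
 [ 0.0004  0.2873 -0.9578 -0.1178]
 [ 0.      0.      0.      1.    ]]
```

View pics/sc.png

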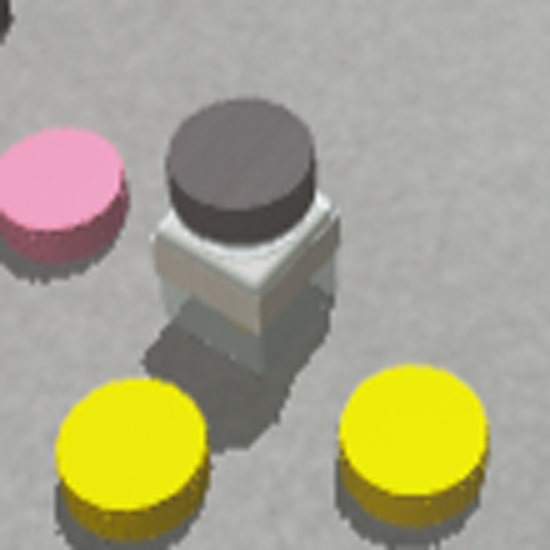

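The crop shows the dark cap sitting on the square jar (side picture about (219,253)). The pink and yellow discs are loose look-alikes on the table. I'll go above the holder first, which is on the way, and look with the wrist camera.

```bash
python3 -m inch '[[0,0,-20,0,0,0,0],[60,-40,-20,0,0,0,0],[407,-280,-20,0,0,0,0],[407,-280,-20,0,0,0,0],[407,-280,-20,0,0,0,0],[407,-280,-20,0,0,0,0],[407,-280,-20,0,0,0,0],[407,-280,-20,0,0,0,0],[407,-280,-20,0,0,0,0],[407,-280,-20,0,0,0,0],[407,-280,-20,0,0,0,0],[407,-280,-20,0,0,0,0],[407,-280,-20,0,0,0,0]]' 60
cat >> h.py <<'E'
from scipy.spatial.transform import Rotation as Ro
def wristworld():
    s=r.observe(); w=eyes.get_image("wrist"); k=w["intrinsics"]; d=w["depth"]
    v,u=np.mgrid[:d.shape[0],:d.shape[1]]; a=(u-k[0,2])/k[0,0]; b=(v-k[1,2])/k[1,1]
    th=np.hypot(a,b); g=np.tan(th)/np.maximum(th,1e-9)
    P=np.stack([a*g*d,-b*g*d,-d],-1)
    X=w["tool_from_camera"]; P=P@X[:3,:3].T+X[:3,3]
    P=P@Ro.from_rotvec(s["tcp_rot"]).as_matrix().T+s["position"]
    P[(d<=0)|(th>1.3)]=np.nan
    return s,w,P
def shift(s,tgt):
    return Ro.from_rotvec(s["tcp_rot"]).as_matrix().T@(np.array(tgt)-s["position"])*1000
def yaw(s):
    M=Ro.from_rotvec(s["tcp_rot"]).as_matrix(); return np.degrees(np.arctan2(M[1,0],M[0,0]))
def near(P,c,R,lo,hi):
    return np.nan_to_num((np.hypot(P[...,0]-c[0],P[...,1]-c[1])<R)&(P[...,2]>lo)&(P[...,2]<hi),nan=0).astype(bool)
E
python3 - <<'E'
from h import *
np.set_printoptions(precision=4,suppress=True)
s,w,P=wristworld();print(s["clock"],s["position"],s["q"],yaw(s),s["tcp_rot"])
save(w,"w1.png",s=1.2)
m=near(P,(.526,-.158),.085,.026,.038); rc=cv2.minAreaRect((P[m][:,:2]*1000).astype(np.float32));print(m.sum(),rc,np.median(P[m][:,2]))
f=near(P,(.526,-.158),.04,.0,.014);print("floor",f.sum(),cv2.minAreaRect((P[f][:,:2]*1000).astype(np.float32)),np.median(P[f][:,2]))
print(finder.pinpoint("pocket_floor",w)[:1])
print("shift to jar view",shift(s,(.505,.2255,s["position"][2])))
E
```

```text
clock: 2.58
position: [0.526, -0.1604, 0.2763]
tcp_rot: [3.065, 0.689, -0.0]
ft_force: [0.4, -0.1, 0.1]
grip_width: 0.0855
finger_force: 0.0
2.575 [ 0.526  -0.1604  0.2763] [ 0.4179  0.2111 -0.2341  1.7461  0.0529  1.1905 -0.9596] 25.33136697849749 [ 3.0647  0.6887 -0.0003]
4405 ((527.403076171875, -157.97705078125), (105.12997436523438, 104.71644592285156), 23.3192195892334) 0.03201559287234451
floor 2181 ((526.0226440429688, -158.24319458007812), (62.018798828125, 63.331668853759766), 23.09061050415039) 0.0061660023337408165
[{'centre': [0.5286, -0.1574, 0.0089], 'conf': 0.8}]
shift to jar view [ 146.0935 -357.7635   -0.1806]
```

View pics/w1.png

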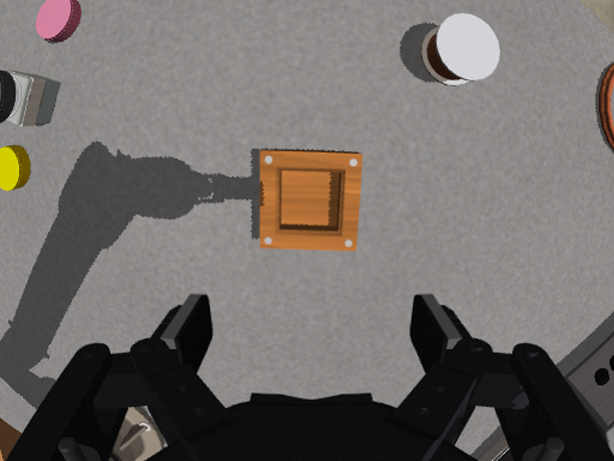

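The wrist picture shows the holder at about (215–302, 125–208) in original pixels, with the pocket empty. Depth gives the pocket centre at about (0.526, -0.158) and a yaw of 23.2°. On to the jar.

```bash
python3 -m inch '[[146,-358,0,0,0,0,0],[146,-358,0,0,0,0,0],[146,-358,0,0,0,0,0],[146,-358,0,0,0,0,0],[146,-358,0,0,0,0,0],[146,-358,0,0,0,0,0],[146,-358,0,0,0,0,0],[146,-358,0,0,0,0,0],[146,-358,0,0,0,0,0]]'
python3 - <<'E'
from h import *
np.set_printoptions(precision=4,suppress=True)
s,w,P=wristworld();print(s["clock"],s["position"],s["q"],yaw(s))
save(w,"w2.png",s=1.2)
for nm,lo,hi in(("cap",.102,.112),("shoulder",.062,.074),("body",.01,.06)):
  m=near(P,(.505,.2255),.05,lo,hi);q=P[m]
  if len(q)>5: print(nm,len(q),cv2.minAreaRect((q[:,:2]*1000).astype(np.float32)),np.median(q[:,2]))
m=near(P,(.505,.2255),.05,.102,.112);print(cv2.minEnclosingCircle((P[m][:,:2]*1000).astype(np.float32)))
for t in("cap_mid","jar_mid"):print([(o["centre"],o["conf"]) for o in finder.pinpoint(t,w)])
E
```

```text
clock: 3.8
position: [0.5051, 0.2245, 0.276]
tcp_rot: [3.064, 0.687, -0.001]
ft_force: [0.5, -0.5, -0.5]
grip_width: 0.0856
finger_force: 0.0
3.8 [0.5051 0.2245 0.276 ] [-0.0767  0.237  -0.4977  1.734   0.122   1.202  -1.7365] 25.280617481840007
cap 2921 ((507.05145263671875, 225.72027587890625), (61.52787780761719, 60.90102767944336), 22.555076599121094) 0.10743439485841055
shoulder 239 ((508.0028381347656, 226.16615295410156), (56.13824462890625, 56.79964065551758), 3.071608543395996) 0.0668336369595901
body 222 ((507.4988098144531, 225.8647918701172), (58.684654235839844, 58.25261688232422), 3.0874578952789307) 0.044038840915262556
((506.68170166015625, 226.24169921875), 31.31129264831543)
[([0.4895, 0.3215, 0.0115], 0.96), ([0.6113, 0.2347, 0.0106], 0.75), ([0.5032, 0.2213, 0.0999], 0.6), ([0.4017, 0.2417, 0.0158], 0.56)]
[]
```

View pics/w2.png

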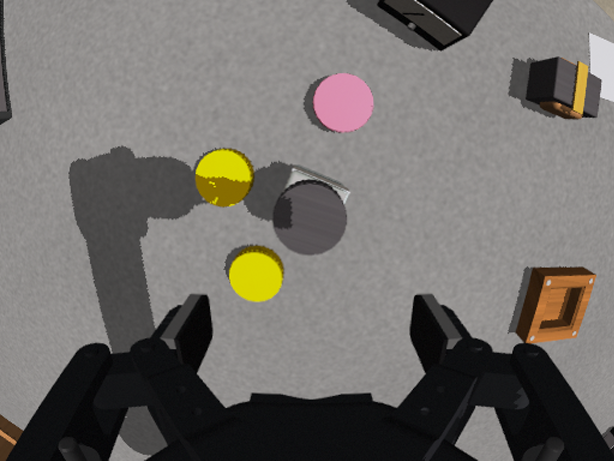

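The wrist picture shows the dark cap at (258,181) in original pixels. The square shoulder is visible behind it, and the yellow and pink look-alikes are well clear. Jar yaw is about 3°, cap centre (0.5065, 0.2258). Descending to grasp.

```bash
python3 -m inch '[[2,-0.5,60,0,0,0,0],[2,-0.5,120,0,0,0,0],[2,-0.5,150,0,0,0,0],[2,-0.5,170,0,0,0,0],[2,-0.5,178,0,0,0,0],[2,-0.5,178,0,0,0,0],[2,-0.5,178,0,0,0,0.15],[2,-0.5,178,0,0,0,1],[2,-0.5,178,0,0,0,1],[2,-0.5,178,0,0,0,1],[2,-0.5,178,0,0,0,1],[2,-0.5,178,0,0,0,1]]' 60
python3 - <<'E'
from h import *
sd=eyes.get_image("side");save(sd,"s3.png",(150,180,290,300),5)
E
```

```text
clock: 5.45
position: [0.5072, 0.2282, 0.0997]
tcp_rot: [3.064, 0.692, 0.004]
ft_force: [-1.1, -1.8, 5.5]
grip_width: 0.06
finger_force: 64.0
```

View pics/s3.png

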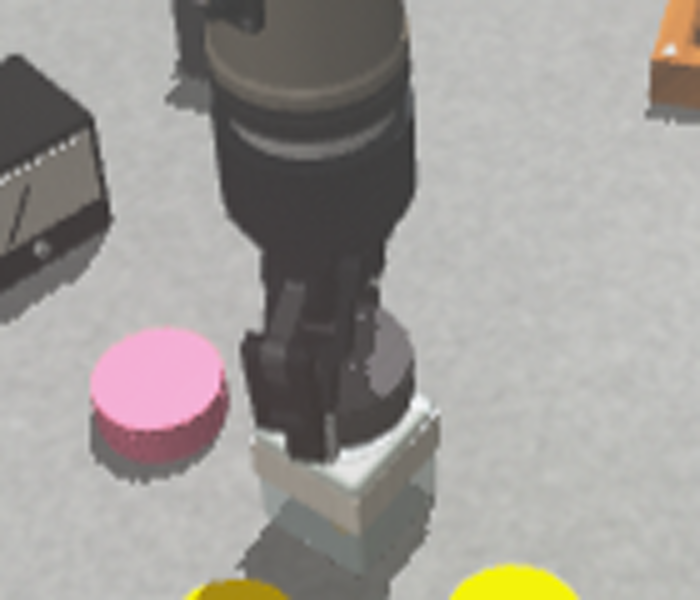

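The side picture shows both fingers on the dark cap with the jar upright. Lifting, then carrying to above the holder.

```bash
python3 -m inch '[[0,0,-5,0,0,0,1],[0,0,-20,0,0,0,1],[0,0,-50,0,0,0,1],[0,0,-80,0,0,0,1],[0,0,-100,0,0,0,1],[0,0,-100,0,0,0,1],[0,0,-100,0,0,0,1]]' 60
python3 - <<'E'
from h import *
s=r.observe();print(s["position"],yaw(s),s["q"],s["moment"])
print("to holder",shift(s,(.5265,-.158,s["position"][2])))
E
```

```text
clock: 6.38
position: [0.5051, 0.228, 0.1974]
tcp_rot: [3.064, 0.693, -0.003]
ft_force: [-0.9, 0.1, -4.4]
grip_width: 0.0597
finger_force: 66.2
[0.50510663 0.228042   0.19738664] 25.4976177252681 [-0.09407791  0.31323979 -0.49393206  1.8246204   0.16935061  1.04735325
 -1.77880163] [-0.07745261  0.0599194  -0.07728692]
to holder [-1.46870886e+02  3.57651984e+02  3.24278085e-01]
```

```bash
python3 -m inch '[[-8,19,0,0,0,-0.02,1],[-24,59,0,0,0,-0.06,1],[-45,109,0,0,0,-0.11,1],[-65,159,0,0,0,-0.16,1],[-86,209,0,0,0,-0.21,1],[-106,259,0,0,0,-0.26,1],[-127,309,0,0,0,-0.31,1],[-140,342,0,0,0,-0.34,1],[-147,358,0,0,0,-0.353,1],[-147,358,0,0,0,-0.353,1],[-147,358,0,0,0,-0.353,1]]' 60
python3 - <<'E'
from h import *
np.set_printoptions(precision=4,suppress=True)
s,w,P=wristworld();print(s["clock"],s["position"],s["q"],yaw(s),s["tcp_rot"])
sd=eyes.get_image("side");t=eyes.get_image("top")
c=s["position"][:2]
for n,Q in(("wrist",P),("side",world(sd)),("top",world(t))):
  for lo,hi in((.10,.165),(.158,.172),(.11,.13),(.14,.155)):
    m=near(Q,c,.047,lo,hi);q=Q[m]
    if len(q)>20: print(n,lo,len(q),cv2.minAreaRect((q[:,:2]*1000).astype(np.float32)),q[:,2].min(),q[:,2].max())
save(w,"w4.png",s=1.0); save(sd,"s4.png",(220,90,360,210),5)
E
```

```text
clock: 7.75
position: [0.5269, -0.1563, 0.1975]
tcp_rot: [-2.892, -1.222, 0.001]
ft_force: [-0.4, 0.3, -4.3]
grip_width: 0.0598
finger_force: 66.2
7.75 [ 0.5269 -0.1563  0.1975] [ 0.5008  0.2895 -0.3474  1.8382  0.1118  1.0348 -0.6621] 45.79677296060527 [-2.8922 -1.2216  0.0013]
wrist 0.1 2566 ((540.3844604492188, -152.44924926757812), (30.09453582763672, 59.35078048706055), 23.784881591796875) 0.10163758009891205 0.16499840842414593
wrist 0.158 1665 ((546.50341796875, -147.9449920654297), (21.94354248046875, 59.946632385253906), 33.80045700073242) 0.15808510096409362 0.167948781045805
wrist 0.11 481 ((552.6238403320312, -147.16575622558594), (3.2347412109375, 56.931644439697266), 24.847545623779297) 0.11000052651516672 0.1299384060672893
wrist 0.14 563 ((553.3590087890625, -146.49783325195312), (8.179349899291992, 58.86663055419922), 31.024173736572266) 0.14004167999659095 0.1549633586812515
side 0.1 511 ((522.9649047851562, -152.86651611328125), (58.59101104736328, 55.47201156616211), 23.041702270507812) 0.10012842233113484 0.16488345553207606
side 0.158 134 ((519.7764282226562, -1
[... 187 characters left out ...]
765625, 34.45407485961914), 54.63554382324219) 0.11005816597709617 0.12960499590960695
side 0.14 110 ((506.047607421875, -146.18154907226562), (75.65130615234375, 38.446510314941406), 63.65456008911133) 0.14008114272791716 0.15496534963258468
top 0.1 91 ((543.9595947265625, -139.87686157226562), (29.996795654296875, 64.0578384399414), 57.631229400634766) 0.1016934923425944 0.1648752416097642
top 0.158 43 ((543.5789184570312, -136.35772705078125), (20.078411102294922, 49.18362045288086), 54.7968864440918) 0.1580958018244739 0.16893563469707484
top 0.11 23 ((542.3102416992188, -139.46702575683594), (26.55979347229004, 60.75521469116211), 58.2689323425293) 0.11077659582030142 0.1266519804067736
```

View pics/s4.png

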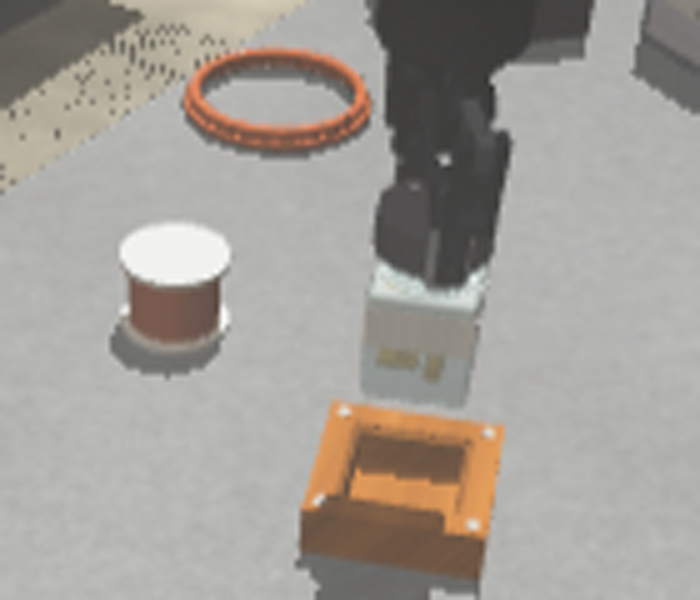

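The side picture shows the jar hanging upright over the holder with its faces parallel to the pocket. By the wrist depth, jar centre and yaw are within about 1 mm and 1° of the pocket. Lowering in stages.

```bash
python3 -m inch '[[0,0,20,0,0,0,1],[0,0,45,0,0,0,1],[0,0,58,0,0,0,1],[0,0,64,0,0,0,1],[0,0,68,0,0,0,1],[0,0,72,0,0,0,1],[0,0,76,0,0,0,1],[0,0,80,0,0,0,1],[0,0,80,0,0,0,1]]' 60
```

```text
clock: 9.02
position: [0.527, -0.1582, 0.1179]
tcp_rot: [-2.895, -1.22, 0.001]
ft_force: [-0.0, 0.2, -5.0]
grip_width: 0.0592
finger_force: 66.3
```

```bash
python3 -m inch '[[0,0,3,0,0,0,1],[0,0,6,0,0,0,1],[0,0,8,0,0,0,1],[0,0,10,0,0,0,1],[0,0,11,0,0,0,1],[0,0,11,0,0,0,1]]' 60
```

```text
clock: 9.78
position: [0.5272, -0.1581, 0.1072]
tcp_rot: [2.895, 1.22, -0.0]
ft_force: [-0.3, 0.7, -4.6]
grip_width: 0.0596
finger_force: 66.3
```

```bash
python3 -m inch '[[0,0,0.5,0,0,0,1],[0,0,1,0,0,0,1],[0,0,1.5,0,0,0,1],[0,0,1.5,0,0,0,1]]' 60
```

```text
clock: 10.28
position: [0.5274, -0.158, 0.1059]
tcp_rot: [2.895, 1.22, 0.0]
ft_force: [-0.5, 1.0, -3.8]
grip_width: 0.0598
finger_force: 66.4
```

```bash
python3 -m inch '[[0,0,0.5,0,0,0,1],[0,0,1,0,0,0,1],[0,0,1.5,0,0,0,1],[0,0,2,0,0,0,1],[0,0,2,0,0,0,1]]' 60; python3 -c "
from h import *
s=r.observe();print(s['q'],s['moment'],s['ft_force'],yaw(s),s['position'])"
```

```text
clock: 10.9
position: [0.5277, -0.1585, 0.1055]
tcp_rot: [2.894, 1.219, 0.0]
ft_force: [-3.6, -0.5, 9.5]
grip_width: 0.06
finger_force: 67.6
[ 0.47905279  0.40169034 -0.32668154  1.91813624  0.16946718  0.84723374
 -0.70935066] [0.4114546  1.06340231 0.05571268] [-3.58624567 -0.50677821  9.48659439] 45.68642340202502 [ 0.52774016 -0.15848463  0.10552945]
```

The jar has seated: TCP is 0.1055 as predicted and the floor reaction shows in the force. Now unscrewing, where anticlockwise is negative about tool z.

```bash
python3 -m inch '[[0,0,0,0,0,0,1],[0,0,0,0,0,0,1],[0,0,0,0,0,-0.08,1],[0,0,0,0,0,-0.16,1],[0,0,0,0,0,-0.24,1],[0,0,0,0,0,-0.32,1],[0,0,0,0,0,-0.4,1],[0,0,0,0,0,-0.48,1],[0,0,0,0,0,-0.56,1],[0,0,0,0,0,-0.6,1]]' 85; python3 -c "
from h import *
s=r.observe();print(s['q'],s['moment'],s['ft_force'],yaw(s),s['position'])"
```

```text
clock: 12.15
position: [0.5272, -0.1576, 0.106]
tcp_rot: [-2.406, -2.019, 0.001]
ft_force: [-6.1, 2.8, 15.4]
grip_width: 0.0593
finger_force: 89.8
[ 0.58277925  0.41650403 -0.45728512  1.9153531   0.23710065  0.86346298
 -0.17030215] [ 0.7399527   1.81693459 -0.49793398] [-6.09684649  2.76393835 15.36972185] 80.01411067764215 [ 0.5271823  -0.15760666  0.1060407 ]
```

```bash
python3 -m inch '[[0,0,0,0,0,-0.08,1],[0,0,0,0,0,-0.16,1],[0,0,0,0,0,-0.24,1],[0,0,0,0,0,-0.32,1],[0,0,0,0,0,-0.4,1],[0,0,0,0,0,-0.46,1],[0,0,0,0,0,-0.52,1],[0,0,0,0,0,-0.52,1]]' 85
python3 - <<'E'
from h import *
s=r.observe();print(s['moment'],s['ft_force'],yaw(s))
sd=eyes.get_image("side");Q=world(sd)
m=near(Q,(.5258,-.157),.046,.04,.07);print(cv2.minAreaRect((Q[m][:,:2]*1000).astype(np.float32)))
E
python3 -m inch '[[0,0,0,0,0,-0.05,1],[0,0,0,0,0,-0.1,1],[0,0,0,0,0,-0.1,1]]' 85
python3 - <<'E'
from h import *
s=r.observe();print(s['moment'],s['ft_force'],yaw(s),s['q'])
s,w,P=wristworld()
for Q in(P,world(eyes.get_image("side"))):
  m=near(Q,(.5262,-.158),.046,.04,.072);print(m.sum(),cv2.minAreaRect((Q[m][:,:2]*1000).astype(np.float32)))
E
```

```text
clock: 13.15
position: [0.5263, -0.157, 0.1067]
tcp_rot: [-1.804, -2.569, 0.004]
ft_force: [-10.4, 5.0, 22.4]
grip_width: 0.0591
finger_force: 90.9
[ 0.78477855  2.61904407 -0.18347189] [-10.44428627   4.99748369  22.41429318] 109.84645568083991
((521.9935913085938, -150.61451721191406), (59.32081604003906, 45.00597381591797), 25.61449432373047)
clock: 13.58
position: [0.5261, -0.157, 0.1067]
tcp_rot: [-1.673, -2.655, 0.004]
ft_force: [-11.2, 4.9, 23.9]
grip_width: 0.0593
finger_force: 90.9
[ 0.71879284  2.73140093 -0.14571363] [-11.18064626   4.89363496  23.92606066] 115.57067000865369 [ 0.68876941  0.43868577 -0.59419023  1.9130139   0.31336158  0.88649623
  0.38308725]
1671 ((518.44970703125, -140.7478485107422), (58.739253997802734, 18.14841079711914), 26.662525177001953)
241 ((521.651123046875, -150.16343688964844), (58.63951873779297, 43.49354934692383), 26.54642105102539)
```

The torque has dropped to 0.15 N m, the cap is about 1.2 rad round from the jar, and the seal pushes up, so the thread is free. Lifting gently.

```bash
python3 -m inch '[[0,0,-1,0,0,0,1],[0,0,-2,0,0,0,1],[0,0,-3,0,0,0,1],[0,0,-4,0,0,0,1],[0,0,-5,0,0,0,1],[0,0,-6,0,0,0,1],[0,0,-7,0,0,0,1],[0,0,-8,0,0,0,1],[0,0,-8,0,0,0,1]]' 85
python3 - <<'E'
from h import *
s=r.observe();print(s['moment'],s['ft_force'],yaw(s))
s,w,P=wristworld()
for Q in(P,world(eyes.get_image("side"))):
  m=near(Q,(.5262,-.158),.046,.04,.09);q=Q[m];print(m.sum(),cv2.minAreaRect((q[:,:2]*1000).astype(np.float32)),np.histogram(q[:,2],np.arange(.04,.092,.004))[0])
E
```

```text
clock: 14.8
position: [0.5275, -0.1581, 0.1119]
tcp_rot: [1.673, 2.658, 0.0]
ft_force: [-1.3, 0.1, -1.0]
grip_width: 0.0594
finger_force: 91.2
[0.07692792 0.16308946 0.00643467] [-1.27521965  0.06502585 -1.02187317] 115.61538815937143
3289 ((520.3309326171875, -141.42025756835938), (59.096805572509766, 20.676910400390625), 26.963422775268555) [  88  144  155  164  177  192  294  270 1515  290    0    0]
336 ((523.7612915039062, -151.42025756835938), (58.750572204589844, 48.12261199951172), 26.830244064331055) [25 21 25 28 18 34 25 61 57 17 20  5]
```

Only the cap's weight (about 1 N) is on the wrist and the shoulder is still at 74 mm, so the jar is staying down. Lifting until the lower edge is about 25 mm above the mouth.

```bash
python3 -m inch '[[0,0,-3,0,0,0,1],[0,0,-7,0,0,0,1],[0,0,-12,0,0,0,1],[0,0,-18,0,0,0,1],[0,0,-24,0,0,0,1],[0,0,-30,0,0,0,1],[0,0,-36,0,0,0,1],[0,0,-38.5,0,0,0,1],[0,0,-38.5,0,0,0,1],[0,0,-38.5,0,0,0,1],[0,0,-38.5,0,0,0,1]]' 85
python3 - <<'E'
from h import *
s=r.observe();print(s['moment'],s['ft_force'],yaw(s),s['position'],s['joint_vel'])
s,w,P=wristworld();sd=eyes.get_image("side")
for Q in(P,world(sd)):
  m=near(Q,(.5262,-.158),.046,.04,.175);q=Q[m];print(np.histogram(q[:,2],np.arange(.04,.176,.004))[0])
save(sd,"s5.png",(220,90,360,210),5)
E
```

```text
clock: 16.27
position: [0.5271, -0.158, 0.1501]
tcp_rot: [-1.674, -2.658, 0.0]
ft_force: [0.1, 0.2, -0.8]
grip_width: 0.0593
finger_force: 91.3
[-0.02562531  0.04254285 -0.02190413] [ 0.08774737  0.23089558 -0.77908099] 115.61407424644852 [ 0.52711277 -0.15796357  0.15006565] [-0.00090502  0.0008596  -0.00137701 -0.00041252 -0.00087142 -0.00108746
  0.00117914]
[   58    80    87    83    98    94   173   251  1204   222    54    62
    74   379   239   107   154    37     0     0     0     0     1   178
   407   465   537   561   751 12171   378   562   235]
[ 23  26  22  24  22  26  28  81  39  17  19  15  20  34  26  19  30  63
   0   0   0   1  15  28  43  39  44  43 218  49  15  12   8]
```

View pics/s5.png

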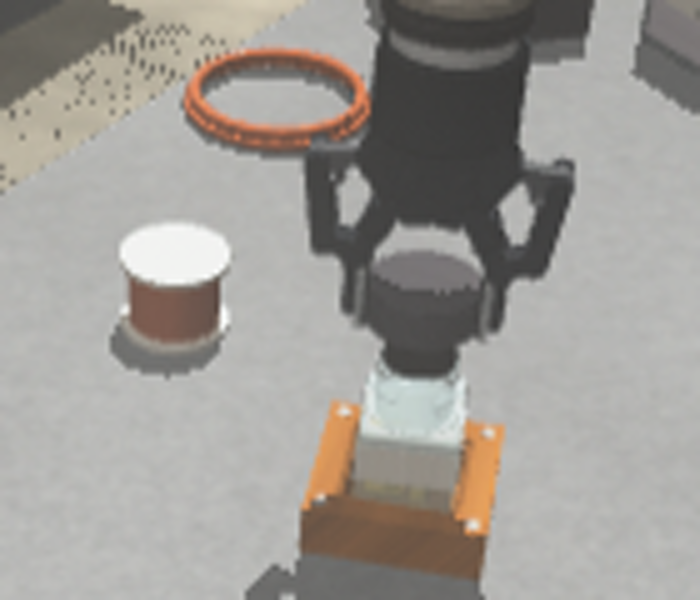

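The side picture shows the cap held level at about (425,300), clear above the dark-rimmed mouth at (420,360), with the jar standing in the holder. Depth puts the mouth at about 0.108 m and the cap's lower edge at about 0.132 m, a gap of roughly 25 mm.

```bash
python3 -c "
from bench import r
print(r.sign_off())"
```

```text
the job is handed in; nothing more can be done
None
```

The job is handed in at about 16 s: the jar stands fully down in the holder, and the unscrewed cap is held level about 25 mm above its mouth; the other goods were never touched.

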